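# Clip the vacuum stage's lid clamp and start its captive thumbscrew

## Robot

A 6-joint arm with a two-finger parallel gripper is mounted at the origin on the work surface. World frame = base frame: x ahead of the robot, y to its left, z up, the work surface at z = 0. Lengths are in m, angles in rad, forces in N, time in s.
With the tool pointing down it reaches from about 0.375 to 0.9 m from the base axis. Payload 3.1 kg.
Tool frame: the origin (TCP) lies on the centre line of the jaws, within the pads' length; the fingertips stand robot.tcp_to_tips ahead of it and the grasp point (between the pads) lies 3 mm ahead of it (robot.tcp_to_tips is the distance from the TCP to the fingertips, in m); z points along the fingers, y is the line along which they close (so a half turn about z gives the same grasp; the last joint's range is limited). The gripper opens to 87 mm and grips with 3 to 60 N. Pads are 19 mm wide; open, the fingers measure 117 mm over their backs; the gripper's body (75 mm by 190 mm) begins 51 mm behind the grasp point.
Start: joints at [-1.435, 0.527, 1.433, -0, 1.181, -0.178], TCP at [0.193, -0.594, 0.245] pointing down, gripper open.
Joint ranges: [-3.08, 3.08], [-0.75, 2.2], [0.22, 2.44], [-1.43, 4.57], [0, 2.65], [-2.85, 2.85]. Speed limits (rad/s): [2.79, 2.79, 3.14, 3.14, 3.14, 3.14].

## Interface

Orientations are given as a unit quaternion [x, y, z, w].
In Python, from rig import robot gives the robot as it stands. The module is installed in compiled form; this text tells all that it offers.
- The arm moves only by the shell command python3 -m jog 'ROWS' [FORCE]. ROWS is JSON, one flat list of numbers, 5 for each row, row after row: the finger opening in m, from 0 to 0.087, then the shift along the tool's x, y, z in m, then the turn about the tool's z in units of 10 degrees (1.0 is 10 degrees). In form: [claw, x, y, z, roll, claw, x, y, z, roll, ...]. A call has 1 to 20 rows; each row shifts and turns the commanded pose from where the row before left it, along the tool's axes as they then stand; what a row does not reach is not made up. A row lasts 1/8 s, in which the tool goes at most 62.5 mm and 10.7 degrees, less where a joint would pass 70% of its speed; a pose out of reach is approached as far as the arm can. A call with a gripper value outside its range is refused whole. The fingers move at their own pace and stop on an object; FORCE is the grip in N (left out, the last holds). Time passes only in rows, so rows that do not move let the fingers close. It gives the time, the measured TCP pose, the force, the opening and the grip force at its end, in the units of the state.
- robot.get_obs(): the state, without advancing time (a new reading comes with each control period).
- robot.camera(name): name is "side" or "top" or "wrist"; returns the picture (400x640x3 uint8, blue, green, red); there is no depth.
- robot.camera_model(name): a dict with "fx", "fy", "cx", "cy" (pixels), "R" (3x3) and "t" (3): a world point X has camera coordinates R X + t; the wrist camera has in their place "tool_from_camera" (4x4, takes a point from camera to tool coordinates, whose origin is the TCP and whose axes are the flange's). Camera axes: x right, y down, z forward; pixel columns grow to the right and rows downward; lengths in m; the calibration is good to about 2 mm. A picture is of the moment at which its call begins: read the wrist's pose just before it. camera_model takes no time and is no camera call.
- robot.hand_in(): hands the job in; it is judged then, once.
Trained networks look in the newest picture that a camera, given by its name, has taken for a name from the list of things; names that differ only in an ending like _2 or _b are one class to them, and where a whole thing is asked for, a point or a joint stands for the part that bears it (a point fixed in the world has none). Each returns a list of dicts, best first, with "conf" (0 to 1); they miss things now and then, are a little off and sometimes report something else, mostly with a low value. They report only what shows in the picture. A call takes as long as a camera call.
- robot.look_for(camera, label): "extent" ([centre column, centre row, width, height] in pixels, round what is visible of it).
- robot.outline_of(camera, label): "region" (400x640 bool, what is visible of it) and "extent" ([centre column, centre row, width, height] in pixels, round what is visible of it).
The state is a dict: "time": time; "q": joint angles; "joint_velocities": joint speeds; "joint_torque": joint torques, N m; "position": TCP position; "tool_rot": TCP orientation; "ft_force": force on the tool from outside, world axes, zero at the start; "moment": the same for the moment, N m; "grip_width": finger opening in m; "grip_force": force on a finger pad.
Only numpy, scipy, OpenCV 4.12 (cv2) and the standard library are available. Lean on these libraries where they do the work, as an engineer would, in place of code of your own. Each camera call takes 0.05 s, during which the arm holds its last target. There are 200 camera calls.

## Task

The lid of the microscope's vacuum stage is on but not yet secured. First push its red-padded spring clamp down until it clips under the catch bar at the front and stays clipped; then start the black captive thumbscrew without cross-threading it: turn it backward (anticlockwise from above) until its thread drops, let it drop, and from there screw it forward one full turn and no more. Leave the things around the stage alone, and finish still gripping the thumbscrew's head, holding it started while the pump is switched on.

Things in the scene. Friction and masses are not known exactly. Their poses are not given: they have to be found in the camera images.
- stage: Vacuum stage: flat aluminium box 170 x 190 mm with a grey lid, lid top 60 mm above the bench; cannot move. Origin: centre of its underside on the bench; z up, x from its front (catch bar) to its back (electron gun), y to its left. A round window 80 mm across, 3 mm high, lies mid-lid.
- clamp (a joint): Angle of the lid clamp, rad: 0 flat on the lid, grows as its 168 mm arm is raised (starts 0.25 to 0.5, at most 0.6). Light friction holds it where left. On the last of the way down, from 0.05 to 0.02, a sprung catch at its front end is forced past the catch bar by some 10 N of push on the red pad; then it snaps and stays within 0.005 of 0.
- clamp_hinge (a point): Pivot axis of the clamp arm, at (72, 72, 72) mm in the stage's frame; the axis is the stage's y. From it the 14 mm wide arm runs to the stage's front (-x) when flat.
- clamp_pad (a point): Middle of the top face of the clamp's red thumb pad (34 mm along the arm, 26 mm wide), to be pushed down. On the arm it lies 150 mm from the pivot and 7 mm above the line through it; with the clamp flat it is at (-78, 72, 79) mm in the stage's frame. The arm ends 18 mm further out.
- screw_head (a point): Centre of the thumbscrew's black knurled head: a cylinder 36 mm across, 24 mm high (12 mm above and below this point), axis vertical, white line on top. At (-12, -66) mm in the stage's frame, 98 mm above the bench plus joint screw_lift. The gap under the head to the lid is 26 mm plus screw_lift; only the shank and a 31 mm brass bush 4 mm high are in it.
- screw (a joint): Turn of the thumbscrew, rad, no end stops: grows as it is turned forward (clockwise from above), falls as it is turned backward. Starts within 0.15 of 0. Turns lightly (0.03 N m) and stays where left.
- screw_lift (a joint): Height of the thumbscrew, m, negative is down; let go, it sinks by its weight. Right-hand thread, 0.004 a turn. Starts on top of the bush's thread at -0.0003 to -0.0011; turned backward 0.5 to 1.7 rad (varies) it climbs to 0, runs off the thread's end and drops to -0.004 once let go or pushed down (not while merely gripped). One turn forward from there is -0.008, play 0.6 mm.
- joystick: Bystander: dark joystick controller, 110 x 100 mm, 75 mm high, to the right of the stage. Origin: centre of its underside.
- canister: Bystander: white lens canister with a teal band, 42 mm across, 66 mm high. Origin: centre of its underside.
- slide_box: Bystander: blue slide box with a pale lid, 87 x 34 x 39 mm. Origin: centre of its underside.
- cap: Bystander: small white open cap, 36 mm across, 18 mm high. Origin: centre of its underside.

How it is judged:
By the outcome, as a careful person would: the job done as asked, in the order asked, and still so for the second after the job is handed in, while the arm keeps its last pose, push and grip.
It also fails if it takes over 72 s, if anything falls off the work surface, if the arm or the gripper's body presses on something with over 40 N, if the wrist force passes 120 N, or if a joint passes its speed limit or range.

## Working session

There is one attempt and no reset: what is moved stays moved. The work goes in short steps, Python scripts to look and compute and a shell command to move; the robot and the scene stay as the last step left them, time stands still between calls to the robot, and variables do not carry over. Pictures are saved under pics/ and viewed, at most 10 in all, crops included, and the job is handed in when it is done.

```bash
mkdir -p pics; cat > h.py <<'E'
import numpy as np,cv2
from rig import robot
from scipy.spatial.transform import Rotation as Ro
def model(n,obs=None):
    m=robot.camera_model(n)
    if 'R' in m: return m,np.array(m['R']),np.array(m['t'])
    o=obs or robot.get_obs(); T=np.eye(4);T[:3,:3]=Ro.from_quat(o['tool_rot']).as_matrix();T[:3,3]=o['position']
    W=np.linalg.inv(T@np.array(m['tool_from_camera'])); return m,W[:3,:3],W[:3,3]
def proj(n,X,obs=None):
    m,R,t=model(n,obs);c=np.atleast_2d(X)@R.T+t
    return np.c_[m['fx']*c[:,0]/c[:,2]+m['cx'],m['fy']*c[:,1]/c[:,2]+m['cy']]
def unproj(n,uv,z,obs=None):
    m,R,t=model(n,obs);d=R.T@np.array([(uv[0]-m['cx'])/m['fx'],(uv[1]-m['cy'])/m['fy'],1]);o=-R.T@t
    return o+d*(z-o[2])/d[2]
E
python3 - <<'E'
from h import *
o=robot.get_obs();print({k:np.round(v,3).tolist() for k,v in o.items()}, robot.tcp_to_tips)
ims=[]
for n in ['top','side']:
    im=robot.camera(n);ims.append(im)
    for l in ['stage','clamp','clamp_pad','screw_head','joystick','canister','slide_box','cap']:
        r=robot.look_for(n,l)[:2]
        print(n,l,[(np.round(x['extent']).tolist(),round(x['conf'],2)) for x in r])
    m,R,t=model(n);print(m['fx'],np.round(R,3).tolist(),np.round(-R.T@t,3))
    cv2.imwrite(f'pics/{n}0.png',im)
E
```

```text
{'time': 0.0, 'q': [-1.436, 0.528, 1.434, -0.0, 1.181, -0.179], 'joint_velocities': [-0.0, -0.001, 0.001, -0.0, 0.0, -0.001], 'joint_torque': [0.001, -44.004, -17.66, 0.063, 0.058, -0.0], 'position': [0.193, -0.594, 0.244], 'tool_rot': [0.988, 0.156, 0.0, -0.001], 'ft_force': [0.005, -0.3, -0.255], 'moment': [-0.02, -0.043, 0.012], 'grip_force': 0.0, 'grip_width': 0.087} 0.022
top stage [([398.0, 155.0, 118.0, 151.0], 0.75), ([307.0, 203.0, 29.0, 48.0], 0.71)]
top clamp [([357.0, 182.0, 13.0, 87.0], 0.83)]
top clamp_pad [([357.0, 185.0, 16.0, 94.0], 0.78)]
top screw_head [([436.0, 188.0, 22.0, 22.0], 0.72)]
top joystick [([498.0, 212.0, 69.0, 73.0], 0.92)]
top canister [([303.0, 133.0, 23.0, 29.0], 0.95)]
top slide_box []
top cap [([422.0, 248.0, 18.0, 16.0], 0.76), ([434.0, 188.0, 21.0, 20.0], 0.16)]
368.4846024397114 [[0.02, -0.999, -0.031], [-0.992, -0.015, -0.128], [0.127, 0.034, -0.991]] [0.445 0.006 0.758]
side stage [([342.0, 190.0, 130.0, 81.0], 0.89)]
side clamp [([339.0, 183.0, 66.0, 25.0], 0.94)]
side clamp_pad [([339.0, 181.0, 64.0, 23.0], 0.58)]
side screw_head [([377.0, 158.0, 20.0, 23.0], 0.73)]
side joystick [([416.0, 162.0, 58.0, 40.0], 0.71), ([339.0, 183.0, 63.0, 21.0], 0.45)]
side canister [([267.0, 207.0, 26.0, 38.0], 0.78)]
side slide_box [([322.0, 238.0, 37.0, 46.0], 0.62)]
side cap [([411.0, 205.0, 14.0, 12.0], 0.45)]
391.93691831059 [[-0.782, -0.623, 0.014], [-0.396, 0.479, -0.783], [0.481, -0.618, -0.622]] [0.166 0.516 0.561]
```

View pics/top0.png

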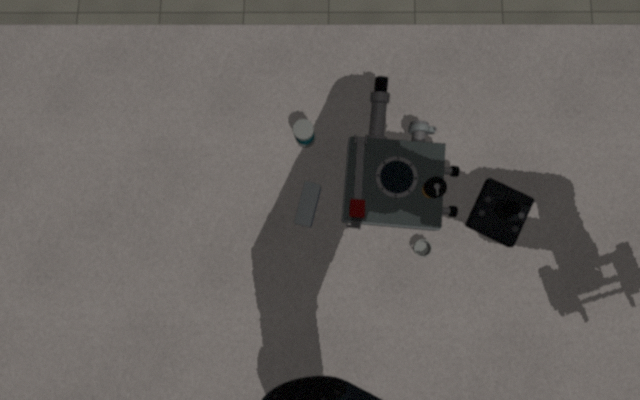

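View pics/side0.png

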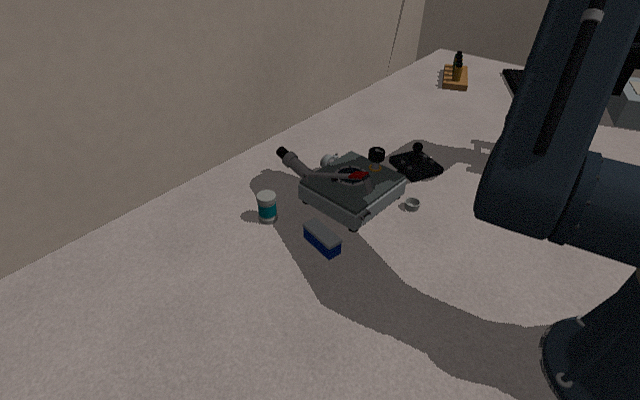

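The top view shows the window at about (397,177), the screw head at (435,188) and the red pad at (357,209). The joystick is at (500,212), well to the right. In the side view the raised clamp's red pad is at about (355,175) and the screw head at (377,155). Next I fit the stage pose and clamp angle to these.

```bash
cat >> h.py <<'E'
def red(im):
    b,g,r=[im[...,i].astype(int) for i in range(3)]
    m=((r>1.8*g+15)&(r>1.8*b+15)).astype(np.uint8)
    n,l,s,c=cv2.connectedComponentsWithStats(m); k=1+np.argmax(s[1:,4]); return c[k],s[k]
def pad(a): # stage frame
    return np.array([72-150*np.cos(a)+-7*np.sin(a)*-1,72,72+150*np.sin(a)+7*np.cos(a)])/1000
def S(p,P): # stage->world
    x,y,w=p[:3];c,s=np.cos(w),np.sin(w);P=np.atleast_2d(P)
    return np.c_[x+c*P[:,0]-s*P[:,1],y+s*P[:,0]+c*P[:,1],P[:,2]]
E
python3 - <<'E'
from h import *
from scipy.optimize import least_squares
t=cv2.imread('pics/top0.png');s=cv2.imread('pics/side0.png')
rt,st=red(t);rs,ss=red(s);print(rt,st,rs,ss)
robot.camera('top');reg=robot.outline_of('top','screw_head');
sh=reg[0]['extent'];print(sh)
win=(397,177)
def f(p):
    o=[]
    o+=list(proj('top',S(p,[0,0,.063]))[0]-win)
    o+=list(proj('top',S(p,[-.012,-.066,.105]))[0]-sh[:2])
    P=S(p,pad(p[3])-[0,0,.003]);
    o+=list(proj('top',P)[0]-rt);o+=list(proj('side',P)[0]-rs)
    o+=list(proj('side',S(p,[-.012,-.066,.098]))[0]-[377,156])
    return o
r=least_squares(f,[.5,-.13,0,.35]);p=r.x;print(p,np.round(r.fun,1))
for n,P in [('pad',pad(p[3])),('pad0',pad(0)),('screw',[-.012,-.066,.098])]:print(n,S(p,P))
C=[[-.085,.095,.06],[-.085,-.095,.06],[.085,-.095,.06],[.085,.095,.06]]
print(proj('top',S(p,C)).round(),proj('side',S(p,C)).round())
for l,z in [('joystick',.04),('cap',.01),('canister',.033)]:
    e=robot.look_for('top',l)
    if e: print(l,unproj('top',e[0]['extent'][:2],z))
E
```

```text
[356.87447699 208.0083682 ] [350 199  15  19 239] [357.64705882 174.49019608] [348 171  20   8 102]
[434.8, 187.9, 23.2, 21.5]
[ 0.56474975 -0.11032034 -0.08939712  0.3741475 ] [-1.3  3.4  1.6 -1.1 -0.2 -1.1 -0.6  0.8 -0.3 -2. ]
pad [[ 0.50637302 -0.03279902  0.13333761]]
pad0 [[ 0.49348925 -0.03164417  0.079     ]]
screw [[ 0.54690531 -0.17498545  0.098     ]]
[[341. 220.]
 [443. 230.]
 [449. 142.]
 [350. 133.]] [[355. 213.]
 [408. 175.]
 [352. 149.]
 [297. 179.]]
joystick [ 0.50899524 -0.30871856  0.04      ]
cap [ 0.43882077 -0.17275035  0.01      ]
canister [0.66031541 0.0714082  0.033     ]
```

```bash
python3 -m jog '[0,0.05,-0.03,0,0,0,0.04,-0.04,0,0,0,0.04,-0.04,0,0,0,0.04,-0.04,0,0,0,0.04,-0.04,0,0,0,0.04,-0.04,0,0,0,0.04,-0.04,0,0,0,0.04,-0.04,0,0,0,0.04,-0.04,0,0,0,0.04,-0.04,0,0,0,0.03,-0.03,0,0,0,0.03,-0.02,0,0,0,0,0,0,0,0,0,0,0,0]'; python3 - <<'E'
from h import *
o=robot.get_obs();im=robot.camera('wrist');cv2.imwrite('pics/w1.png',im)
print(o['position'],o['q'].round(2) if hasattr(o['q'],'round') else o['q'])
print(red(im))
for l in ['clamp_pad','screw_head']:print(l,[(x['extent'],x['conf']) for x in robot.look_for('wrist',l)[:2]])
print(robot.camera_model('wrist'))
E
```

```text
time: 2.9
position: [0.5037, -0.0311, 0.2444]
tool_rot: [0.988, 0.156, -0.0, 0.0]
ft_force: [-0.0, 0.2, 0.7]
grip_width: 0.0001
grip_force: 0.0
[ 0.50365297 -0.03109655  0.24444468] [-0.28  0.37  1.73 -0.    1.05  0.97]
(array([327.07722008, 202.55855856]), array([ 305,  176,   46,   53, 1554], dtype=int32))
clamp_pad [([353.1, 126.0, 97.8, 213.2], 0.85)]
screw_head [([509.5, 194.1, 57.5, 45.7], 0.73)]
{'fx': 356.9256263355944, 'fy': 356.9256263355944, 'cx': 325.12020213973676, 'cy': 198.90667042266878, 'tool_from_camera': array([[ 1.40271797e-03, -9.64185306e-01, -2.65225805e-01,
         7.34672475e-02],
       [ 9.99998880e-01,  1.21426708e-03,  8.74492287e-04,
        -3.87040454e-04],
       [-5.21117649e-04, -2.65226735e-01,  9.64185930e-01,
        -1.40104928e-01],
       [ 0.00000000e+00,  0.00000000e+00,  0.00000000e+00,
         1.00000000e+00]])}
```

View pics/w1.png

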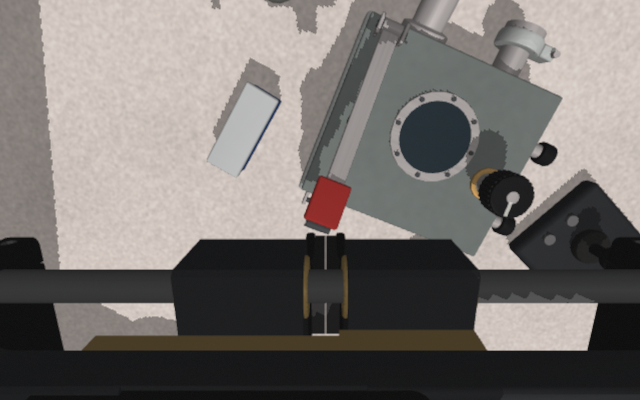

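The wrist view shows the pad at (327,203), the window centre at (435,136) and the screw head top at about (510,194). The arm ends short of the pad in this view, so I refit with these points.

```bash
python3 - <<'E'
from h import *
from scipy.optimize import least_squares
o=robot.get_obs()
def f(p):
    r=[]
    r+=list(proj('wrist',S(p,[0,0,.063]),o)[0]-[435,136.5])
    r+=list(proj('wrist',S(p,[-.012,-.066,.109]),o)[0]-[512,197])
    r+=list(proj('wrist',S(p,[.085,-.095,.06]),o)[0]-[561,97])
    r+=list(proj('wrist',S(p,[-.085,-.095,.06]),o)[0]-[473,255])
    r+=list(proj('wrist',S(p,pad(p[3])),o)[0]-[327,202.5])
    r+=list((proj('side',S(p,pad(p[3])-[0,0,.003]))[0]-[357.6,174.5]))
    r+=list((proj('top',S(p,pad(p[3])-[0,0,.003]))[0]-[356.9,208]))
    return r
r=least_squares(f,[.56,-.11,-.09,.37],loss='soft_l1');p=r.x;print(p,np.round(f(p),1))
np.save('p.npy',p)
R=Ro.from_quat(o['tool_rot']).as_matrix()
for n,P in [('pad',pad(p[3])),('pad0',pad(0)),('screw',[-.012,-.066,.098])]:
    X=S(p,P)[0];print(n,X,'tool delta',R.T@(X-o['position']))
E
```

```text
[ 0.56528045 -0.10881467 -0.07295384  0.37814308] [-6.8  8.6 -0.5  0.2  7.4 -1.6  1.9  5.8  0.  -0.5 -0.5  0.8 -0.5 -0.9]
pad [ 0.50588248 -0.03228163  0.13388477] tool delta [0.00212663 0.00121736 0.11062266]
pad0 [ 0.49273594 -0.03132083  0.079     ] tool delta [-0.01005755 -0.00372928  0.165515  ]
screw [ 0.54850168 -0.17376444  0.098     ] tool delta [-0.00075167  0.1489553   0.14649347]
```

```bash
python3 -m jog '[0,0,0,0.03,0,0,0,0,0.03,0,0,0,0,0.02,0,0,0,0,0.01,0,0,-0.002,-0.001,0.01,0,0,-0.003,-0.001,0.01,0,0,-0.003,-0.001,0.01,0,0,-0.002,-0.001,0.01,0,0,-0.001,0,0.005,0,0,0,0,0,0]' 20; python3 -m jog '[0,0,0,0.003,0,0,0,0,0.003,0,0,0,0,0.002,0,0,0,0,0,0]'; python3 - <<'E'
from h import *
im=robot.camera('side');cv2.imwrite('pics/s2.png',im[130:230,270:430]);print(red(im))
p=np.load('p.npy');print([(a,proj('side',S(p,pad(a)-[0,0,.003]))[0].round(1)) for a in (0,.05,.1,.2)])
E
```

```text
time: 4.3
position: [0.4921, -0.0303, 0.1091]
tool_rot: [0.988, 0.156, -0.001, -0.0]
ft_force: [-0.4, 0.9, -0.6]
grip_width: 0.0006
grip_force: 0.0
time: 4.8
position: [0.4926, -0.0305, 0.1015]
tool_rot: [0.988, 0.156, 0.0, 0.0]
ft_force: [0.1, 0.0, 0.6]
grip_width: 0.0005
grip_force: 0.0
(array([361.92592593, 202.11111111]), array([352, 198,  19,  10,  81], dtype=int32))
[(0, array([360.3, 200.2])), (0.05, array([360.4, 197.2])), (0.1, array([360.3, 194.1])), (0.2, array([359.7, 187.5]))]
```

```bash
python3 -m jog '[0,0,0,0.001,0,0,0,0,0.001,0,0,0,0,0,0]'; python3 -m jog '[0,0,0,0.001,0,0,0,0,0.001,0,0,0,0,0,0]'
```

```text
time: 5.22
position: [0.4928, -0.0305, 0.101]
tool_rot: [0.988, 0.156, 0.001, 0.0]
ft_force: [-2.6, 0.2, 12.8]
grip_width: 0.0006
grip_force: 6.5
time: 5.6
position: [0.4928, -0.0305, 0.1006]
tool_rot: [0.988, 0.156, 0.001, 0.001]
ft_force: [-5.4, -0.0, 26.5]
grip_width: 0.0006
grip_force: 13.5
```

```bash
python3 -m jog '[0,0,0,-0.03,0,0,0,0,-0.04,0,0.087,0,0,-0.05,0,0.087,0.003,0.05,0,0,0.087,0.003,0.05,0,0,0.087,0.003,0.053,0,0,0.087,0,0,0,0,0.087,0,0,0,0]'; python3 - <<'E'
from h import *
o=robot.get_obs();im=robot.camera('wrist');print(o['position'],o['q'],o['grip_width'])
e=robot.look_for('wrist','screw_head')[:2];print([(x['extent'],x['conf']) for x in e]);
s=robot.camera('side');print(red(s))
a=cv2.resize(s[130:240,260:440],None,fx=4,fy=4)
out=np.zeros((590,720,3),np.uint8);out[:440]=a;cv2.imwrite('pics/s3.png',a);cv2.imwrite('pics/w3.png',im)
E
```

```text
time: 6.6
position: [0.5474, -0.1727, 0.217]
tool_rot: [0.988, 0.156, -0.001, -0.001]
ft_force: [-0.4, 0.9, -0.8]
grip_width: 0.0526
grip_force: 0.0
[ 0.5474279  -0.17266121  0.21697642] [-5.00340402e-01  4.93369002e-01  1.59036574e+00  4.77812867e-04
  1.06003823e+00  7.57086534e-01] 0.05263525437147488
[([329.8, 198.9, 49.1, 50.7], 0.67)]
(array([361.11111111, 200.42361111]), array([352, 194,  19,  14, 144], dtype=int32))
```

View pics/w3.png

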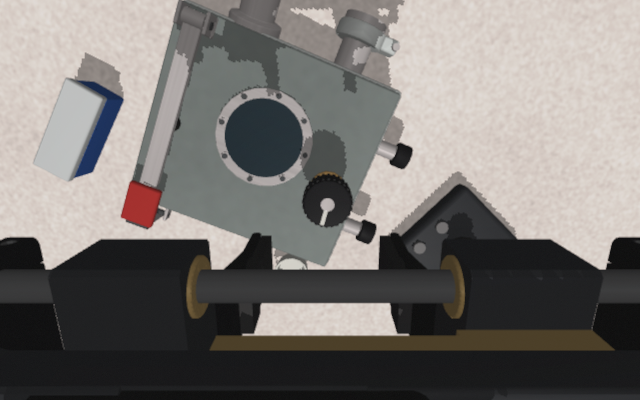

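View pics/s3.png

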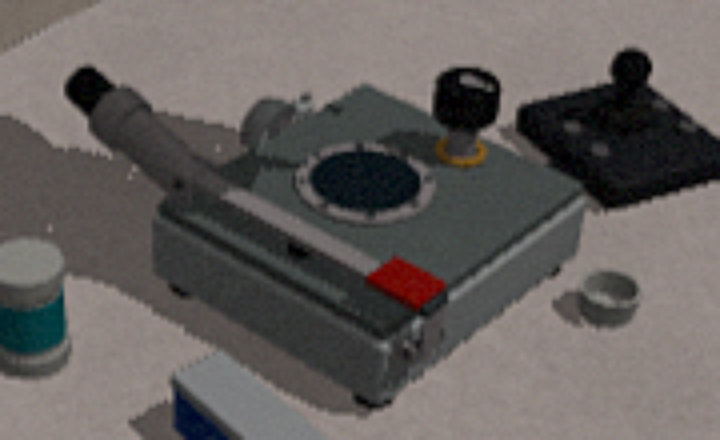

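The clamp is flat and clipped: in the side crop the pad lies on the lid, and the red centroid (361,200) matches the predicted flat position. In the wrist view the head top is centred at about (327,202), with its white line pointing down the image.

```bash
python3 - <<'E'
from h import *
o=robot.get_obs();R=Ro.from_quat(o['tool_rot']).as_matrix()
for uv in [(327,202),(329.8,200)]:
    X=unproj('wrist',uv,.107,o);print(X,R.T@(X-o['position']))
E
```

```text
[ 0.54990887 -0.17206851  0.107     ] [0.00222877 0.00121793 0.11036988]
[ 0.55198315 -0.17353304  0.107     ] [0.00374694 0.00325328 0.11036627]
```

```bash
python3 -m jog '[0.087,0.002,0.001,0.02,0,0.087,0,0,0.03,0,0.087,0,0,0.03,0,0.087,0,0,0.02,0,0.087,0,0,0.014,0,0.087,0,0,0,0]'; python3 -m jog '[0.03,0,0,0,0,0.03,0,0,0,0,0.03,0,0,0,0,0.03,0,0,0,0,0.03,0,0,0,0,0.03,0,0,0,0]' 15
```

```text
time: 7.5
position: [0.5499, -0.1726, 0.1029]
tool_rot: [0.988, 0.157, -0.001, -0.001]
ft_force: [-0.0, 0.2, -0.7]
grip_width: 0.0869
grip_force: 0.0
time: 8.25
position: [0.5502, -0.1731, 0.1035]
tool_rot: [0.988, 0.156, -0.0, -0.001]
ft_force: [-0.4, 5.7, 2.5]
grip_width: 0.0357
grip_force: 12.1
```

```bash
python3 -m jog '[0.03,0,-0.0005,0.0005,0,0.03,0,0,0,0,0.03,0,0,0,0]' 20;  python3 -m jog '[0.03,0,0,0,-1,0.03,0,0,0,0]'; python3 -m jog '[0.03,0,0,0,-1,0.03,0,0,0,0]'; python3 -c "
from rig import robot;o=robot.get_obs();print(o['moment'])"
```

```text
time: 8.62
position: [0.5503, -0.1731, 0.1034]
tool_rot: [0.988, 0.156, 0.0, 0.0]
ft_force: [-1.3, 0.9, 5.0]
grip_width: 0.0351
grip_force: 20.0
time: 8.88
position: [0.5501, -0.1727, 0.1034]
tool_rot: [0.97, 0.242, -0.0, -0.0]
ft_force: [-1.2, 1.7, 6.7]
grip_width: 0.0352
grip_force: 20.0
time: 9.12
position: [0.5499, -0.1724, 0.1034]
tool_rot: [0.945, 0.326, -0.0, -0.001]
ft_force: [-2.1, 1.5, 6.2]
grip_width: 0.0354
grip_force: 20.0
[ 0.30592143  0.24386964 -0.01990313]
```

```bash
for i in 3 4; do python3 -m jog '[0.03,0,0,0,-1,0.03,0,0,0,0]' | grep -E 'posi|ft_|width'; done
```

```text
position: [0.5497, -0.1721, 0.1033]
ft_force: [-2.3, 1.9, 5.3]
grip_width: 0.0355
position: [0.5493, -0.1719, 0.1026]
ft_force: [-0.6, 3.7, 0.4]
grip_width: 0.0354
```

```bash
python3 -m jog '[0.087,0,0,0,0,0.087,0,0,0,0,0.087,0,0,0,0,0.087,0,0,0,0,0.087,0,0,-0.03,-1,0.087,0,0,-0.04,-1,0.087,0,0,-0.044,-1,0.087,0,0,0,-1,0.087,0,0,0,-1,0.087,0,0,0,-1,0.087,0,0,0,-1,0.087,0,0,0,-1,0.087,0,0,0,-1,0.087,0,0,0,0]'; python3 - <<'E'
from h import *
o=robot.get_obs();im=robot.camera('wrist');print(o['position'],o['q'].round(3))
cv2.imwrite('pics/w4.png',im)
s=robot.camera('side')
a=cv2.resize(s[130:240,260:440],None,fx=4,fy=4);b=cv2.imread('pics/s3.png')
cv2.imwrite('pics/s4.png',a)
for n,(y0,y1,x0,x1) in {'head':(66,130,430,505),'joy':(50,90,600,660),'window':(140,220,290,440),'bush':(140,170,430,495),'headshaft':(60,145,425,505)}.items():
    m=cv2.matchTemplate(a,b[y0:y1,x0:x1],cv2.TM_CCOEFF_NORMED);_,v,_,l=cv2.minMaxLoc(m);print(n,v,(np.array(l)-[x0,y0])/4)
print(red(s)[0])
E
```

```text
time: 11.38
position: [0.5503, -0.1731, 0.2171]
tool_rot: [0.277, 0.961, -0.0, 0.0]
ft_force: [-0.2, 0.3, -0.5]
grip_width: 0.0868
grip_force: 0.0
[ 0.55031629 -0.17311223  0.21705123] [-0.498  0.496  1.585 -0.     1.061 -1.508]
head 0.9578239321708679 [0.  0.5]
joy 0.9978781342506409 [0. 0.]
window 0.9876899123191833 [0. 0.]
bush 0.9718501567840576 [0. 0.]
headshaft 0.9711718559265137 [0.  0.5]
[360.99324324 200.35135135]
```

View pics/w4.png

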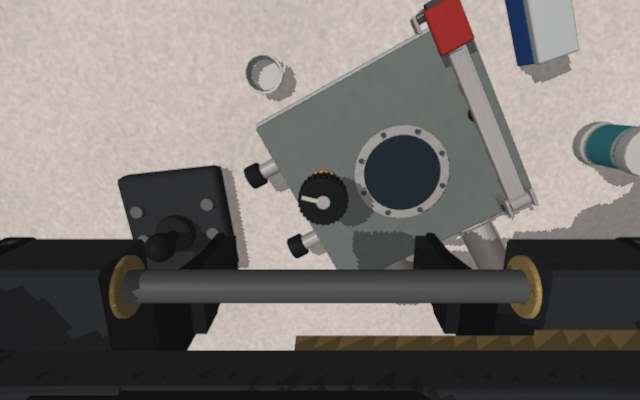

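View pics/s4.png

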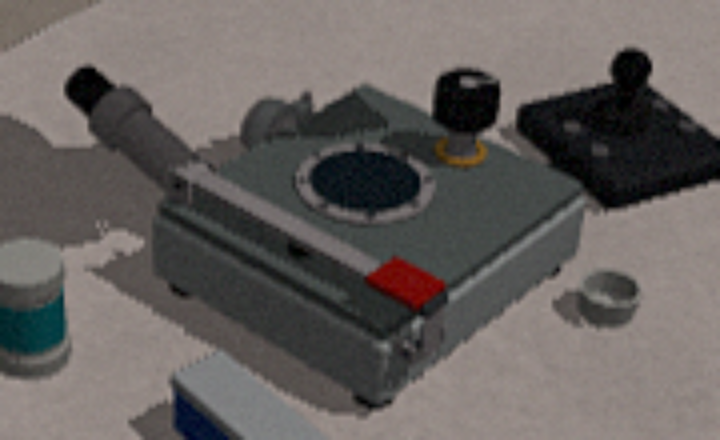

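The screw turned back about 0.65 rad: the white line at (304,197)-(322,202) shows it, with no slip. The side view's drop is ambiguous, so I check the height by touching the head top lightly with closed fingers.

```bash
python3 -m jog '[0,0,0,0.03,0,0,0,0,0.03,0,0,0,0,0,0,0,0,0,0,0,0,0,0,0,0,0,0,0,0,0,0,0,0,0.012,0,0,0,0,0.008,0,0,0,0,0,0]'|grep -E 'time|posi|ft_|width'; for i in 1 2 3 4 5 6; do python3 -m jog '[0,0,0,0.001,0,0,0,0,0,0]' | grep -E 'posi|ft_'; done
```

```text
time: 12.6
position: [0.5495, -0.1727, 0.1358]
ft_force: [-0.0, 0.4, -1.4]
grip_width: 0.0056
position: [0.5505, -0.1731, 0.1361]
ft_force: [0.2, 0.6, 0.3]
position: [0.5503, -0.1731, 0.1351]
ft_force: [-0.5, -0.7, -0.1]
position: [0.5503, -0.173, 0.134]
ft_force: [0.4, 0.0, -0.2]
position: [0.5503, -0.173, 0.133]
ft_force: [0.0, -0.2, -0.5]
position: [0.5503, -0.173, 0.132]
ft_force: [0.8, 0.0, -0.5]
position: [0.5503, -0.1731, 0.1309]
ft_force: [-0.9, -0.4, -0.3]
```

```bash
for i in 1 2 3 4; do python3 -m jog '[0,0,0,0.001,0,0,0,0,0,0]' | grep -E 'posi|ft_'; done
```

```text
position: [0.5503, -0.173, 0.13]
ft_force: [-0.2, 0.0, -0.3]
position: [0.5503, -0.173, 0.1289]
ft_force: [0.2, -0.5, 0.2]
position: [0.5504, -0.1731, 0.1283]
ft_force: [-1.0, 0.1, 2.4]
position: [0.5505, -0.1731, 0.128]
ft_force: [-1.7, 0.8, 7.1]
```

The head top is at 0.106, so the screw has dropped (lift about -0.004). Next I regrip and turn forward the first half turn.

```bash
python3 -m jog '[0,0,0,-0.013,0,0.087,0,0,0,0,0.087,0,0,0,0,0.087,0,0,0,0,0.087,0,0,0,0,0.087,0,0,0,0,0.087,0,0,0,0,0.087,0,0,0,0,0.087,0,0,0,0,0.087,0,0,0.02,0,0.087,0,0,0.022,0,0.087,0,0,0,0,0.03,0,0,0,0,0.03,0,0,0,0,0.03,0,0,0,0,0.03,0,0,0,0,0.03,0,0,0,0,0.03,0,0,0,0]' 20; python3 -m jog '[0.03,0,0,0.0001,1,0.03,0,0,0.0001,1,0.03,0,0,0.0001,1,0.03,0,0,0.0001,1,0.03,0,0,0.0001,1,0.03,0,0,0.0001,1,0.03,0,0,0.0001,1,0.03,0,0,0.0001,1,0.03,0,0,0.0002,1,0.03,0,0,0,0]'
```

```text
time: 17.35
position: [0.5495, -0.1744, 0.0981]
tool_rot: [0.275, 0.962, -0.002, -0.001]
ft_force: [-6.0, -8.8, 0.5]
grip_width: 0.036
grip_force: 8.9
time: 18.6
position: [0.5475, -0.1749, 0.097]
tool_rot: [0.874, 0.485, -0.003, -0.0]
ft_force: [-7.3, -7.4, 2.8]
grip_width: 0.0355
grip_force: 20.0
```

```bash
python3 -m jog '[0.03,-0.002,-0.001,0,0,0.03,0,0,0,0]'; python3 -m jog '[0.03,0,0,0.0001,1,0.03,0,0,0.0001,1,0.03,0,0,0.0001,1,0.03,0,0,0.0001,1,0.03,0,0,0.0001,1,0.03,0,0,0.0001,1,0.03,0,0,0.0001,1,0.03,0,0,0.0001,1,0.03,0,0,0.0002,1,0.03,0,0,0,0]'
```

```text
time: 18.85
position: [0.5474, -0.1749, 0.097]
tool_rot: [0.875, 0.485, -0.001, -0.0]
ft_force: [-4.0, -3.5, 2.4]
grip_width: 0.0361
grip_force: 20.0
time: 20.1
position: [0.5469, -0.173, 0.0959]
tool_rot: [0.962, -0.275, -0.002, -0.001]
ft_force: [-4.4, 2.5, 4.3]
grip_width: 0.0355
grip_force: 20.0
```

```bash
python3 -m jog '[0.087,0,0,0,0,0.087,0,0,0,0,0.087,0,0,0,0,0.087,0,0,0,0,0.087,0,0,0,0,0.087,0,0,-0.03,-1,0.087,0,0,-0.04,-1,0.087,0,0,-0.05,-1,0.087,0,0,0,-1,0.087,0,0,0,-1,0.087,0,0,0,-1,0.087,0,0,0,-1,0.087,0,0,0,-1,0.087,0,0,0,-1]'; python3 -m jog '[0.087,0,0,0,-1,0.087,0,0,0,-1,0.087,0,0,0,-1,0.087,0,0,0,-1,0.087,0,0,0,-1,0.087,0,0,0,-1,0.087,0,0,0,-1,0.087,0,0,0,-1,0.087,0,0,0,-1,0.087,0,0,0,0]'; python3 - <<'E'
from h import *
o=robot.get_obs();print(o['position'],o['q'].round(3))
im=robot.camera('wrist');e=robot.look_for('wrist','screw_head');print([(x['extent'],x['conf']) for x in e[:2]])
cv2.imwrite('pics/w5full.png',im)
a=cv2.imread('pics/w4.png');c=lambda i:cv2.resize(i[160:245,275:370],None,fx=4,fy=4)
cv2.imwrite('pics/w5.png',np.hstack([c(a),c(im)]))
E
```

```text
time: 21.85
position: [0.5483, -0.1742, 0.216]
tool_rot: [0.873, 0.487, 0.0, -0.0]
ft_force: [0.9, 1.0, 0.6]
grip_width: 0.0869
grip_force: 0.0
time: 23.1
position: [0.5483, -0.1742, 0.216]
tool_rot: [0.277, 0.961, 0.0, -0.0]
ft_force: [0.1, -0.2, 0.6]
grip_width: 0.0869
grip_force: 0.0
[ 0.54834433 -0.17419328  0.21602013] [-0.502  0.496  1.589  0.     1.057 -1.512]
[([327.8, 196.8, 48.8, 49.7], 0.91)]
```

View pics/w5.png

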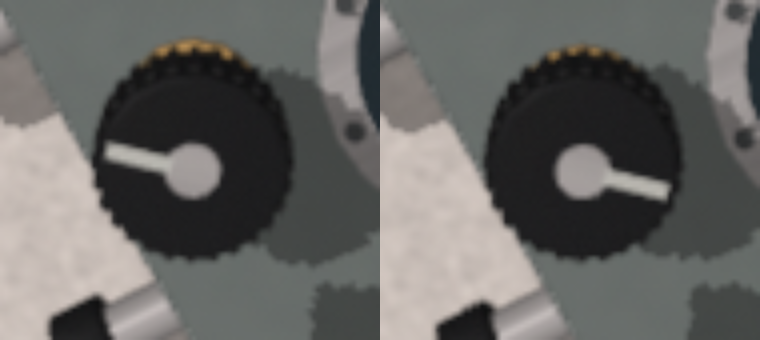

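The white line is exactly opposite its previous direction, so the half turn held, and less of the brass bush shows, so the screw sank. Now the second half turn.

```bash
python3 -m jog '[0.087,0,0,0.04,0,0.087,0,0,0.04,0,0.087,0,0,0.03,0,0.087,0,0,0.01,0,0.087,0,0,0,0,0.03,0,0,0,0,0.03,0,0,0,0,0.03,0,0,0,0,0.03,0,0,0,0,0.03,0,0,0,0,0.03,0,0,0,0,0.03,0,0,0,0]' 20; python3 -m jog '[0.03,0,0,0.0001,1,0.03,0,0,0.0001,1,0.03,0,0,0.0001,1,0.03,0,0,0.0001,1,0.03,0,0,0.0001,1,0.03,0,0,0.0001,1,0.03,0,0,0.0001,1,0.03,0,0,0.0001,1,0.03,0,0,0.0002,1,0.03,0,0,0.0001,1,0.03,0,0,0.0001,1,0.03,0,0,0.0001,1,0.03,0,0,0.0001,1,0.03,0,0,0.0001,1,0.03,0,0,0.0001,1,0.03,0,0,0.0001,1,0.03,0,0,0.0001,1,0.03,0,0,0.0002,1,0.03,0,0,0,0,0.03,0,0,0,0]'; python3 - <<'E'
from h import *
o=robot.get_obs();print(o['q'].round(3))
im=robot.camera('wrist');s=robot.camera('side')
w=cv2.resize(im[150:350,180:460],(560,400));cv2.imwrite('pics/w6.png',w);print(red(s)[0])
E
```

```text
time: 24.7
position: [0.5485, -0.1741, 0.096]
tool_rot: [0.276, 0.961, 0.0, 0.0]
ft_force: [1.2, 0.6, 0.2]
grip_width: 0.0355
grip_force: 20.0
time: 27.2
position: [0.5477, -0.1736, 0.0939]
tool_rot: [0.962, -0.275, -0.001, -0.0]
ft_force: [-1.5, 2.2, 3.2]
grip_width: 0.035
grip_force: 20.0
[-0.501  0.673  1.679  0.     0.792  1.626]
[360.95833333 200.41666667]
```

View pics/w6.png

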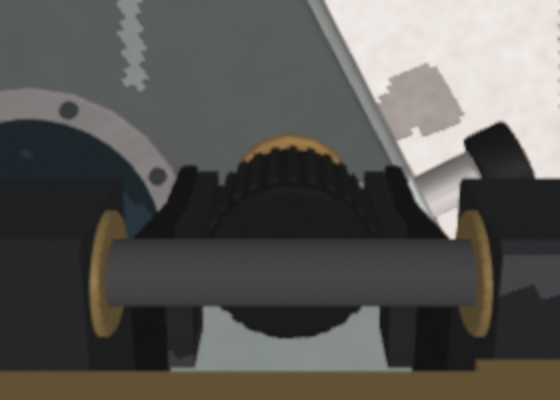

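The head is still held between both pads, the forces are small, and the tool completed the second half turn. The red pad is unchanged at (361,200).

```bash
python3 -c "
from rig import robot;print(robot.hand_in())"
```

```text
the job is handed in; nothing more can be done
None
```

The clamp is clipped flat, and the thumbscrew was turned back until it dropped, then screwed one full turn forward and is still gripped; the job is handed in, with the second half turn inferred from the gripper's rotation because its white line was hidden.

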